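# Wipe metal chips off a tilting plate with a scraper block

### The arm

A 6-joint arm with a two-finger parallel gripper is mounted at the origin on a cart in front of the work surface, level with it; the furniture and walls round the work are solid. World frame = base frame: x ahead of the robot, y to its left, z up, the work surface at z = 0. Lengths are in mm, angles in rad, forces in N, time in s.
With the tool pointing down it reaches from about 325 to 850 mm from the base axis. Payload 15.5 kg.
Tool frame: the origin (TCP) lies at the very end of the fingers, on their centre line; the grasp point (between the pads) lies robot.pinch_z behind it (robot.pinch_z is the distance from the TCP to the grasp point, in mm); z points along the fingers, y is the line along which they close (so a half turn about z gives the same grasp; the last joint's range is limited). The gripper opens to 91 mm and grips with 3 to 60 N. Pads are 32 mm wide; open, the fingers measure 118 mm over their backs; the gripper's body (76 mm by 178 mm) begins 60 mm behind the grasp point.
Start: joints at [-1.206, 0.494, 1.345, -0, 1.302, -0.096], TCP at [277.917, -559.811, 213.915] pointing down, gripper open.
Joint ranges: [-2.91, 2.91], [-0.82, 2.16], [0.22, 2.67], [-1.22, 4.37], [0.12, 2.79], [-3.08, 3.08]. Speed limits (rad/s): [1.89, 1.89, 2.57, 3.01, 3.01, 3.01].

### API

Orientations are given as [roll, pitch, yaw] about the fixed x, y, z axes, in that order (R = Rz(yaw) Ry(pitch) Rx(roll)).
In Python, from workcell import robot gives the robot as it stands.
- The arm moves only by the tool play_rows, never from a script. Its argument "commands" is a list of rows, each a list of 6 numbers: the shift along the world's x, y, z each as a share of 100 mm, from -1 to 1, then the turn, a rotation vector about the world's x, y, z each as a share of 45 degrees, from -1 to 1. In form: [[tx, ty, tz, rx, ry, rz], ...]. A call has 1 to 12 rows; each row is the pose to reach, as a shift and turn from the pose commanded when the call began; what a row does not reach only later rows make up. A row lasts 1/8 s, in which the tool goes at most 62.5 mm and 10.7 degrees, less where a joint would pass 70% of its speed; a pose out of reach is approached as far as the arm can. A call with a number of a shift or a turn outside -1 to 1 is refused whole. A call with a gripper value outside its range is refused whole. "hand" is the closure, from -1 (fully open) to 1 (shut), set as the call begins (left out, the last holds). The fingers move at their own pace and stop on an object; "grip_force" is the grip in N (left out, the last holds). Time passes only in rows, so rows that repeat a pose let the fingers close. It gives the time, the measured TCP pose, the force, the opening and the grip force at its end, in the units of the state.
- robot.sense(): the state, without advancing time (a new reading comes with each control period).
- robot.grab_frame(name): name is "side" or "top"; returns (picture, depth): 400x640x3 uint8, red, green, blue; 400x640 float32, mm along the optical axis (not along the pixel's ray), 0 where there is no reading.
- robot.camera_model(name): a dict with "fov_y" (degrees; the focal length in pixels is half the picture's height over the tangent of half this angle, whatever the lens; pixels are square), "cx", "cy" (the principal point, pixels), "dist_coeffs" ([k1, k2, p1, p2, k3] as OpenCV has them; the pictures are not rectified), "R" (3x3) and "t" (3): a world point X has camera coordinates R X + t. Camera axes: x right, y down, z forward; pixel columns grow to the right and rows downward; lengths in mm; the calibration is good to about 2 mm. A picture is of the moment at which its call begins. camera_model takes no time and is no camera call.
- robot.finish_job(): hands the job in; it is judged then, once.
Trained networks look in the newest picture that a camera, given by its name, has taken for a name from the list of things; names that differ only in an ending like _2 or _b are one class to them, and where a whole thing is asked for, a point or a joint stands for the part that bears it (a point fixed in the world has none). Each returns a list of dicts, best first, with "confidence" (0 to 1); they miss things now and then, are a little off and sometimes report something else, mostly with a low value. They report only what shows in the picture. A call takes as long as a camera call. They do not tell look-alikes from the thing itself.
- robot.look_for(query, camera): "location" ([x, y, z] in mm, in world coordinates, good to about 4 mm: the middle of the surface that is visible of it).
- robot.masks_of(query, camera): "mask" (400x640 bool, what is visible of it).
- robot.tip_of(query, camera): "location" ([x, y, z] in mm, in world coordinates, good to about 4 mm: a listed point, or the origin of a listed thing).
The state is a dict: "time": time; "q": joint angles; "joint_vel": joint speeds; "joint_torque": joint torques, N m; "tcp_pos": TCP position; "tool_rot": TCP orientation; "force": force on the tool from outside, world axes, zero at the start; "torque": the same for the moment, N m; "gripper_width": finger opening in mm; "grip_force": force on a finger pad.
Only numpy, scipy, OpenCV 4.12 (cv2) and the standard library are available. Lean on these libraries where they do the work, as an engineer would, in place of code of your own. Each camera call takes 0.05 s, during which the arm holds its last target. There are 200 camera calls.

### The job

Take the scraper block and wipe the four metal chips off the steel plate into the tray at its end: set the rubber foot down flat across the plate right at the end away from the tray, behind the chips, and draw it over the whole plate to the tray edge, always lightly pressed on the plate (never hard; the plate's slope is unknown, so feel for it). Do not touch the chips with the fingers, leave the things around alone, and finally stand the scraper upright on the bench on its foot.

Things in the scene. Friction and masses are not known exactly. Their poses are not given: they have to be found in the camera images.
- scraper: Loose scraper block, 0.2 kg, standing on its foot on the bench. Origin: centre of the foot's underside (foot relaxed); z up, x along the blade. Rubber foot 114 (x) x 22 (y) mm; above it an aluminium bar 112 x 28 mm, z 16 to 36 mm; black handle 70 (x) x 22 (y) mm, z 36 to 91 mm, to grip across its 22 mm. Either way round is the same.
- scraper_bar (a point): Middle of the scraper's bar, 26 mm above its origin. The foot below it is sprung along z: it starts to give at 1.5 N, then 2 N more per mm, to 7.5 N at 3 mm, where it is solid. 2 to 7 N is light pressure; above 16 N is too hard.
- station: Trimming station fixed to the bench, z up; origin on the bench under the middle of its plate. Base spans x +-82, y -200 to +120 mm; cheeks at x +-78 mm reach 50 mm high. The steel plate is 140 (x) x 200 (y) mm, with a ledge 5 mm wide and 10 mm high along both long sides, 130 mm clear between: the scraper fits in with its x along the station's x.
- plate_mid (a point): Middle of the plate's top, 50 mm above the bench; axes as the station's, whatever the slope. The plate is firmly locked on an axle along x just below, at an unknown slope of up to 5 degrees either way: each y end may be up to 9 mm high or low. Ends: y = +100 mm (start end) and -100 mm (tray edge). Chips start within y -65 to +43 mm.
- tray (a point): Centre of the chip tray's floor, 6 mm above the bench, at station y = -139 mm; axes as the station's. Open on top, inside 150 (x) mm wide, from y -88 to -190 mm of the station; the far and side walls reach 42 mm above the bench. The plate's tray edge overhangs it by 12 mm.
- chip1: Loose metal chip, oblong, 20 x 14 mm, 7 mm thick, about 14 g, lying on the plate; origin: centre of its underside (about).
- chip2: Loose metal chip, L-shaped, 19 x 18 mm, 7 mm thick, about 14 g, lying on the plate; origin: centre of its underside (about).
- chip3: Loose metal chip, round disc, 18 mm across, 7 mm thick, about 14 g, lying on the plate; origin: centre of its underside (about).
- chip4: Loose metal chip, square, 16 x 16 mm, 7 mm thick, about 14 g, lying on the plate; origin: centre of its underside (about).
- filter_cube: Bystander: black cube 42 x 36 x 36 mm on the bench; origin under its middle.
- dust_cap: Bystander: black round cap, 34 mm across, 12 mm high; origin under its middle.
- amber_vial: Bystander: brown bottle with black cap, 34 mm across, 78 mm high; origin under its middle.
Not all that is in view belongs to the job. Leave any pink or red look-alike of the scraper alone.

How it is judged:
By the outcome, as a careful person would: the job done as asked, in the order asked, and still so for the second after the job is handed in, with the robot touching nothing.
It also fails if it takes over 54 s, if anything falls off the work surface, if the arm or the gripper's body presses on something with over 40 N, if the wrist force passes 120 N, or if a joint passes its speed limit or range.

## Working session

There is one attempt and no reset: what is moved stays moved. The work goes in short steps, Python scripts to look and compute and a tool call to move; the robot and the scene stay as the last step left them, time stands still between calls to the robot, and variables do not carry over. Pictures are saved under pics/ and viewed, at most 10 in all, crops included, and the job is handed in when it is done.

Besides the shell and the picture viewer there is one more tool, called after "Request:" as name(argument=value, ...), one argument or row to a line, values as JSON. play_rows: Moves the arm, as the interface text tells. Its arguments: {"type":"object","properties":{"commands":{"type":"array"},"hand":{"type":"number"},"grip_force":{"type":"number"}},"required":["commands"]}

```bash
ls; mkdir -p pics; python3 - <<'E'
from workcell import robot
import cv2
print(robot.pinch_z, robot.sense())
for c in("top","side"):
    p,d=robot.grab_frame(c); cv2.imwrite(f"pics/{c}0.png",p[:,:,::-1])
    m=robot.camera_model(c); print(c,m)
    for q in["scraper","station","plate_mid","tray","chip1","chip2","chip3","chip4","filter_cube","dust_cap","amber_vial"]:
        f=robot.tip_of if q in("scraper","station","plate_mid","tray") else robot.look_for
        print(q,[(([round(float(v)) for v in r["location"]]),round(r["confidence"],2)) for r in f(q,c)])
E
```

```text
pics
18.8 {'time': 0.0, 'q': array([-1.20551120e+00,  4.94190466e-01,  1.34613498e+00,  9.33540475e-06,
        1.30247925e+00, -9.54896158e-02]), 'joint_vel': array([-7.60081368e-04, -4.52700019e-05,  5.98156823e-04,  1.96328669e-03,
       -9.41333115e-04, -5.44977489e-04]), 'joint_torque': array([-1.52938224e-03, -8.78830719e+01, -3.81862450e+01,  7.06506148e-02,
        5.32578165e-02, -1.20134855e-04]), 'tcp_pos': array([ 277.77801256, -559.45924474,  213.33242609]), 'tool_rot': array([-3.14038699e+00, -1.24519225e-04,  4.60772192e-01]), 'force': array([0.11538028, 0.49192349, 0.86306279]), 'torque': array([-0.00429715, -0.0081459 , -0.01547163]), 'grip_force': 0.0, 'gripper_width': 91.18626754951211}
top {'fov_y': 42.72467415273511, 'cx': 316.3095442808887, 'cy': 204.9065289041215, 'dist_coeffs': array([-0.01616434,  0.        ,  0.        ,  0.        ,  0.        ]), 'R': array([[ 0.00431041, -0.99989483,  0.01384755],
       [-0.99612106, -0.00551037, -0.08782071],
       [ 0.08788778, -0.01341529, -0.99604004]]), 't': array([  73.42571769,  532.39715609, 1733.2632919 ])}
sc
[... 293 characters left out ...]
de {'fov_y': 49.67113467550901, 'cx': 318.36094816112234, 'cy': 207.17043625398057, 'dist_coeffs': array([-0.04346877,  0.        ,  0.        ,  0.        ,  0.        ]), 'R': array([[-0.98649278, -0.16374303, -0.00449564],
       [-0.09346269,  0.58519409, -0.80548905],
       [ 0.13452404, -0.79418896, -0.59259361]]), 't': array([ 546.36376634,   56.39490446, 1590.83456753])}
scraper [([439, 448, 1], 0.88), ([477, 600, -7], 0.77), ([469, 317, -1], 0.75)]
station [([481, 45, 1], 0.74)]
plate_mid [([483, 43, 51], 0.55)]
tray [([487, -101, 4], 0.57)]
chip1 []
chip2 []
chip3 []
chip4 []
filter_cube [([629, 261, 34], 0.7)]
dust_cap [([606, 333, 13], 0.42)]
amber_vial [([464, -398, 37], 0.46)]
```

View pics/top0.png

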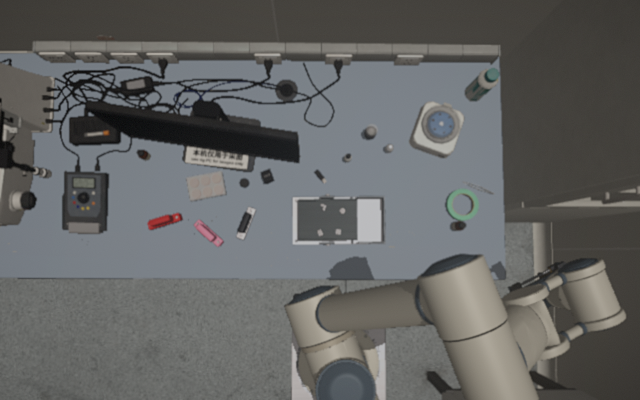

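View pics/side0.png

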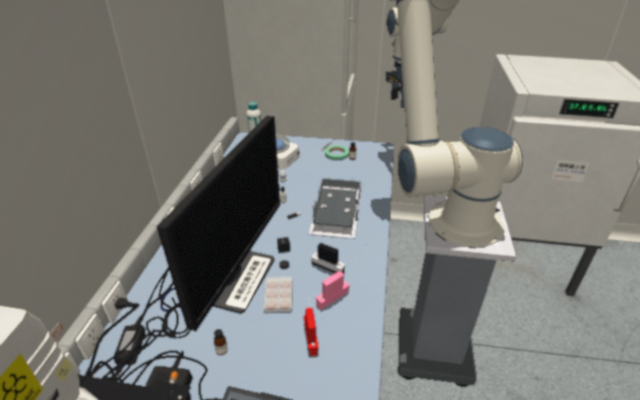

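The top view shows three candidates: grey/black scraper at (246,223), pink at (209,232) and red at (165,221). By the description it's the grey bar with the black handle, (246,223). The station is at about (338,220), with its tray on the right (−y).

```bash
cat > h.py <<'E'
from workcell import robot
import cv2, numpy as np
def cloud(c):
    p,d=robot.grab_frame(c); m=robot.camera_model(c)
    f=200/np.tan(np.radians(m["fov_y"]/2)); K=np.array([[f,0,m["cx"]],[0,f,m["cy"]],[0,0,1]])
    v,u=np.mgrid[:400,:640]
    n=cv2.undistortPoints(np.stack([u,v],-1).reshape(-1,1,2).astype(float),K,m["dist_coeffs"]).reshape(400,640,2)
    X=np.dstack([n,np.ones((400,640))])*d[...,None]
    return p,d,(X-m["t"])@m["R"]
def rect(P):
    (c,s,a)=cv2.minAreaRect(P[:,:2].astype(np.float32)); return np.round(c,1),np.round(s,1),round(a,1)
E
python3 - <<'E'
from h import *
for c in("top","side"):
    p,d,W=cloud(c)
    ok=d>0; x,y,z=W[...,0],W[...,1],W[...,2]
    near=ok&(np.hypot(x-470,y-316)<80)
    for lo,hi in((20,50),(75,110)):
        P=W[near&(z>lo)&(z<hi)]; print(c,"scraper",lo,len(P),rect(P),P.mean(0).round(1), np.percentile(P[:,2],[50,95]).round(1))
    P=W[ok&(abs(x-485)<120)&(y>-200)&(y<190)&(z>15)&(z<75)]; print("station",len(P),rect(P))
    Q=W[ok&(abs(x-485)<50)&(y>-40)&(y<120)&(z>30)]; print("plate",np.linalg.lstsq(np.c_[Q[:,:2]-[485,40],np.ones(len(Q))],Q[:,2],rcond=None)[0])
    for r in robot.masks_of("scraper",c):
        P=W[r["mask"]&ok]; print("mask",round(r["confidence"],2),rect(P),P[:,2].max().round())
    for q in("station","plate_mid"):
        for r in robot.masks_of(q,c)[:1]: P=W[r["mask"]&ok]; print(q,rect(P))
p,d,W=cloud("top"); cv2.imwrite("pics/crop1.png",cv2.resize(p[170:260,190:400,::-1],None,fx=3.8,fy=3.8,interpolation=cv2.INTER_CUBIC))
E
```

```text
top scraper 20 144 (array([470.1, 314.9]), array([ 28.6, 113.3]), 68.9) [468.3 311.9  35.3] [35.6 43.3]
top scraper 75 147 (array([470.2, 315.3]), array([22.8, 69.6]), 69.7) [470.  314.7  90.2] [90.7 96.9]
station 2811 (array([484. ,  -3.5]), array([170.1, 316.8]), 1.5)
plate [-3.67328406e-05 -8.75835944e-02  5.07683285e+01]
mask 0.88 (array([474.1, 593. ]), array([ 25.8, 114. ]), 18.9) 107.0
mask 0.8 (array([432.4, 445.8]), array([113.7,  38. ]), 49.0) 101.0
mask 0.52 (array([472.4, 321. ]), array([ 41.1, 113.3]), 68.5) 100.0
station (array([ 4.829e+02, -3.000e-01]), array([162.9, 313.5]), 0.4)
plate_mid (array([486.2,  -3.3]), array([174.9, 324.7]), 1.1)
side scraper 20 269 (array([471.5, 320.2]), array([ 31.1, 113. ]), 68.6) [468.5 327.9  34.4] [34.8 47.7]
side scraper 75 167 (array([471.6, 319.3]), array([27.9, 70.2]), 68.2) [470.6 322.9  86.9] [87.9 93.3]
station 1805 (array([481.8,  -8. ]), array([306. , 173.1]), 88.2)
plate [ 5.73170132e-04 -8.69339676e-02  5.03726249e+01]
mask 0.77 (array([472.3, 301.3]), array([ 66.2, 129.5]), 69.1) 94.0
mask 0.67 (array([436.7, 428.3]), array([142.4,  81.7]), 76.6) 94.0
mask 0.58 (array([475. , 600.9]), array([ 27.4, 106.2]), 18.0) 96.0
station (array([491.5, -29.4]), array([184.7, 391.5]), 2.6)
plate_mid (array([487.9, -31.3]), array([180.5, 392.8]), 1.1)
```

View pics/crop1.png

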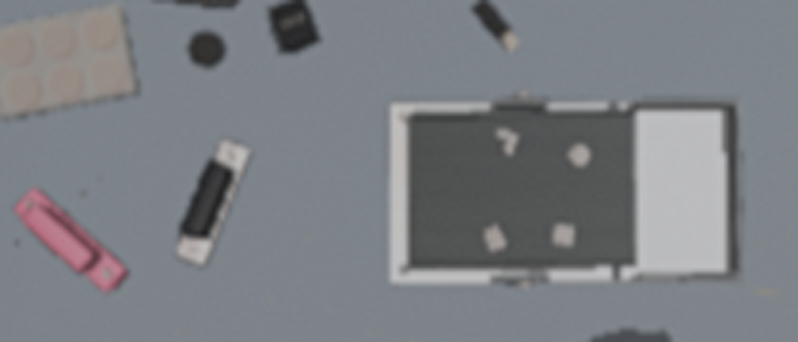

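The crop confirms the choice: aluminium bar with black handle at crop (212,203). The pink look-alike is left of it at (70,240). The four chips lie on the dark plate at crop (507,140), (579,154), (495,237) and (563,235). Both depth views give a slope of about −5° (start end low). Next I measure the plate's outline.

```bash
python3 - <<'E'
from h import *
p,d,W=cloud("top"); g=p.max(2)
roi=np.zeros_like(g); roi[185:255,285:395]=1
m=((g<95)&(roi>0)).astype(np.uint8); m=cv2.morphologyEx(m,cv2.MORPH_OPEN,np.ones((5,5)))
n,l,s,c=cv2.connectedComponentsWithStats(m); k=1+s[1:,4].argmax(); m=l==k
print(s[k]); P=W[m]; P=P[(P[:,2]>30)&(P[:,2]<75)]; print("dark",rect(P),np.percentile(P,[1,99],axis=0).round(1))
for row in range(195,250,8):
    cs=np.where(m[row])[0]
    if len(cs): print(row,cs.min(),cs.max(),W[row,cs.min()].round(1),W[row,cs.max()].round(1))
for col in range(300,358,12):
    rs=np.where(m[:,col])[0]; print(col,rs.min(),rs.max(),W[rs.min(),col].round(1),W[rs.max(),col].round(1))
# heights beyond the start end, along centre row
print([W[220,c].round(0).tolist() for c in range(284,302,2)],[W[220,c].round(0).tolist() for c in range(352,388,3)])
E
```

```text
[ 298  197   58   43 2167]
dark (array([486.3,  42. ]), array([143.8, 193.2]), 0.2) [[414.5 -53.7  36.4]
 [551.  137.9  65.8]]
203 298 355 [537.2 138.7  34.5] [536.1 -53.8  58.4]
211 298 355 [509.1 138.3  44.4] [509.1 -53.9  57.4]
219 298 355 [482.2 138.2  40.2] [482.1 -53.8  57.9]
227 298 355 [456.5 138.7   8.9] [455.3 -53.9  55.9]
235 298 355 [428.9 138.5   8.5] [428.5 -54.   53.8]
300 200 239 [546.3 131.7  46.5] [414.2 130.7  53.9]
312 200 239 [546.3  91.1  49.1] [414.3  90.4  58.3]
324 197 239 [556.9  50.4  47.7] [414.6  50.2  56.5]
336 200 239 [546.8   9.7  48.9] [414.5  10.6  68.1]
348 200 238 [546.6 -30.6  53. ] [418.  -29.5  66.7]
[[481.0, 187.0, 1.0], [481.0, 181.0, -0.0], [481.0, 174.0, -4.0], [481.0, 167.0, -1.0], [481.0, 160.0, 0.0], [481.0, 153.0, 7.0], [481.0, 146.0, 3.0], [479.0, 138.0, 44.0], [479.0, 131.0, 34.0]] [[479.0, -44.0, 57.0], [479.0, -54.0, 58.0], [482.0, -69.0, 7.0], [482.0, -79.0, 12.0], [482.0, -90.0, 2.0], [482.0, -99.0, 12.0], [482.0, -110.0, 6.0], [482.0, -121.0, 6.0], [482.0, -131.0, 8.0], [482.0, -142.0, 4.0], [482.0, -151.0, 14.0], [483.0, -163.0, -0.0]]
```

Request:
play_rows(
  commands=[
    [0.3,1,0,0,0,-0.2],
    [0.6,1,0,0,0,-0.4],
    [0.9,1,0,0,0,-0.6],
    [0.9,1,0,0,0,-0.8],
    [0.9,1,0,0,0,-1],
  ],
  hand=-1,
)

```text
time: 2.33
tcp_pos: [368.4, -459.6, 213.9]
tool_rot: [3.142, 0.0, -0.329]
force: [0.2, 0.5, -0.3]
gripper_width: 91.1
grip_force: 0.0
```

Request:
play_rows(
  commands=[
    [0.1,0.5,0,0,0,0],
    [0.2,1,0,0,0,-0.05],
  ],
)

```text
time: 2.58
tcp_pos: [387.9, -358.8, 213.8]
tool_rot: [-3.141, -0.0, -0.366]
force: [1.0, 0.4, 1.2]
gripper_width: 91.9
grip_force: 0.0
```

Request:
play_rows(
  commands=[
    [0.1,0.5,0,0,0,0],
    [0.2,1,0,0,0,0],
  ],
)

```text
time: 2.82
tcp_pos: [408.1, -258.4, 214.1]
tool_rot: [3.142, -0.0, -0.364]
force: [-0.2, -0.1, -0.5]
gripper_width: 91.4
grip_force: 0.0
```

Request:
play_rows(
  commands=[
    [0.1,0.5,0,0,0,0],
    [0.2,1,0,0,0,0],
  ],
)

```text
time: 3.08
tcp_pos: [428.1, -158.3, 214.1]
tool_rot: [-3.142, -0.001, -0.364]
force: [0.4, 0.0, -0.2]
gripper_width: 91.3
grip_force: 0.0
```

Request:
play_rows(
  commands=[
    [0.1,0.5,0,0,0,0],
    [0.2,1,0,0,0,0],
  ],
)

```text
time: 3.32
tcp_pos: [448.2, -58.2, 214.2]
tool_rot: [-3.141, -0.001, -0.364]
force: [0.7, -1.0, -0.2]
gripper_width: 91.2
grip_force: 0.0
```

Request:
play_rows(
  commands=[
    [0.1,0.5,0,0,0,0],
    [0.2,1,0,0,0,0],
  ],
)

```text
time: 3.58
tcp_pos: [468.1, 41.8, 214.1]
tool_rot: [-3.141, -0.001, -0.364]
force: [0.6, 0.8, 0.2]
gripper_width: 91.3
grip_force: 0.0
```

Request:
play_rows(
  commands=[
    [0,0.5,0,0,0,0],
    [0,1,0,0,0,0],
  ],
)

```text
time: 3.82
tcp_pos: [467.9, 141.9, 214.1]
tool_rot: [-3.141, -0.0, -0.364]
force: [1.2, -0.4, 0.2]
gripper_width: 91.1
grip_force: 0.0
```

Request:
play_rows(
  commands=[
    [0,0.5,0,0,0,0],
    [0,1,0,0,0,0],
    [0,1,0,0,0,0],
  ],
)

```text
time: 4.2
tcp_pos: [467.8, 243.1, 213.9]
tool_rot: [-3.141, -0.0, -0.36]
force: [0.2, -0.8, 0.2]
gripper_width: 91.2
grip_force: 0.0
```

Request:
play_rows(
  commands=[
    [0.02,0.5,0,0,0,0],
    [0.02,0.73,-0.3,0,0,0],
    [0.02,0.73,-0.8,0,0,0],
    [0.02,0.73,-0.8,0,0,0],
  ],
)

```text
time: 4.7
tcp_pos: [468.0, 311.6, 131.5]
tool_rot: [3.137, 0.004, -0.364]
force: [0.0, -1.2, -1.1]
gripper_width: 91.1
grip_force: 0.0
```

```bash
python3 - <<'E'
from h import *
for c in("top","side"):
    p,d=robot.grab_frame(c); 
    r=(slice(170,270),slice(190,350)) if c=="top" else (slice(215,305),slice(270,400))
    cv2.imwrite(f"pics/{c}2.png",cv2.resize(p[r][:,:,::-1],None,fx=4,fy=4,interpolation=cv2.INTER_CUBIC))
a=cv2.imread("pics/top2.png");b=cv2.imread("pics/side2.png")
b=cv2.resize(b,(a.shape[1],int(b.shape[0]*a.shape[1]/b.shape[1])));v=np.vstack([a,b]);s=600/v.shape[0];cv2.imwrite("pics/both2.png",cv2.resize(v,None,fx=s,fy=s))
E
```

```text
(no output)
```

View pics/both2.png

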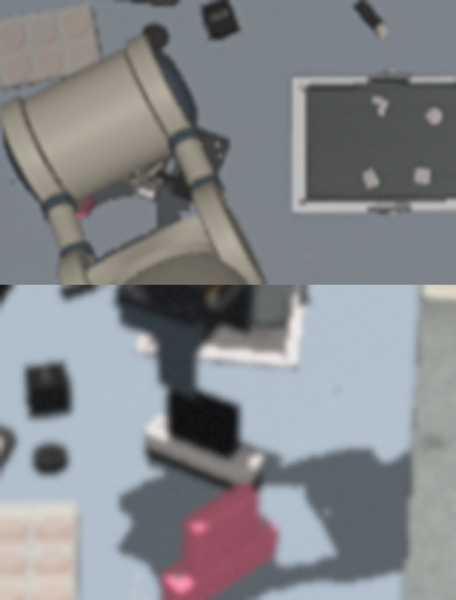

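Request:
play_rows(
  commands=[
    [0,0,0,0,0,0],
    [0,0,0,0,0,0],
  ],
)

```text
time: 5.05
tcp_pos: [470.7, 313.3, 135.4]
tool_rot: [-3.14, -0.001, -0.364]
force: [0.2, -0.7, 0.7]
gripper_width: 91.3
grip_force: 0.0
```

```bash
python3 - <<'E'
from h import *
s=robot.sense(); print(s["q"].round(2)); t=s["tcp_pos"]; yaw=s["tool_rot"][2]; print(t,yaw)
ax=np.array([-np.sin(yaw),np.cos(yaw),0]); m=robot.camera_model("side"); f=200/np.tan(np.radians(m["fov_y"]/2))
for n,X in(("+",t+45*ax),("-",t-45*ax),("c",t),("handle",np.array([470.5,316.5,91]))):
    c=m["R"]@X+m["t"]; print(n,f*c[0]/c[2]+m["cx"],f*c[1]/c[2]+m["cy"])
p,d=robot.grab_frame("side"); cv2.imwrite("pics/s3.png",cv2.resize(p[160:300,250:410,::-1],None,fx=4,fy=4,interpolation=cv2.INTER_CUBIC))
E
```

```text
[0.48 0.5  1.59 0.   1.05 2.42]
[470.67600808 313.2946881  135.37500709] -0.36425021493333487
+ 320.8448581774604 243.84429735556006
- 335.1947181842644 227.43081194700773
c 328.1889241082457 235.44409561580542
handle 327.96743511198855 247.00429732996523
```

View pics/s3.png

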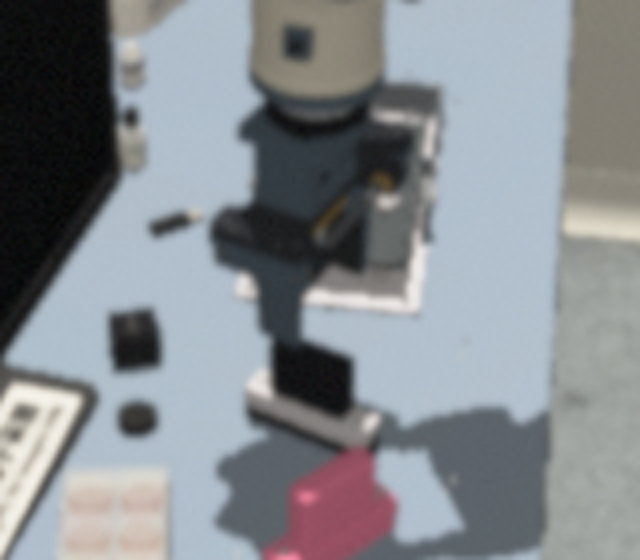

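The side crop shows the near finger tip at (283,335), just above the handle top at (315,370) and lined up with it. I go down and grip.

Request:
play_rows(
  commands=[
    [0,0.03,-0.4,0,0,0],
    [0,0.03,-0.7,0,0,0],
    [0,0.03,-0.86,0,0,0],
    [0,0.03,-0.86,0,0,0],
    [0,0.03,-0.86,0,0,0],
  ],
)

```text
time: 5.72
tcp_pos: [470.6, 316.5, 49.0]
tool_rot: [-3.14, -0.001, -0.364]
force: [-0.0, 0.3, 0.5]
gripper_width: 91.3
grip_force: 0.0
```

Request:
play_rows(
  commands=[
    [0,0,0,0,0,0],
    [0,0,0,0,0,0],
    [0,0,0,0,0,0],
    [0,0,0,0,0,0],
    [0,0,0,0,0,0],
    [0,0,0,0,0,0],
  ],
  hand=1,
  grip_force=30,
)

```text
time: 6.48
tcp_pos: [469.9, 316.2, 47.9]
tool_rot: [3.142, 0.0, -0.364]
force: [-1.2, -0.5, -0.6]
gripper_width: 34.3
grip_force: 0.0
```

Request:
play_rows(
  commands=[
    [0,0,0,0,0,0],
    [0,0,0,0,0,0],
    [0,0,0,0,0,0],
    [0,0,0,0,0,0],
  ],
)

```text
time: 6.98
tcp_pos: [469.8, 316.2, 47.9]
tool_rot: [3.141, 0.0, -0.364]
force: [0.4, -0.0, -1.2]
gripper_width: 21.8
grip_force: 30.0
```

Request:
play_rows(
  commands=[
    [0,0,0.3,0,0,0],
    [0,0,0.6,0,0,0],
    [0,0,0.95,0,0,0],
    [0.05,-0.4,0.95,0,0,0.16],
    [0.1,-0.8,0.95,0,0,0.32],
    [0.13,-1,0.95,0,0,0.464],
    [0.13,-1,0.95,0,0,0.464],
  ],
)

```text
time: 7.85
tcp_pos: [483.0, 215.1, 143.0]
tool_rot: [3.141, 0.0, -0.001]
force: [-0.4, 0.1, -2.2]
gripper_width: 21.9
grip_force: 30.0
```

Request:
play_rows(
  commands=[
    [0,-0.3,0,-0.055,0,0],
    [0,-0.6,0,-0.11,0,0],
    [0,-0.8,-0.1,-0.11,0,0],
    [0,-0.84,-0.2,-0.11,0,0],
    [0,-0.84,-0.2,-0.11,0,0],
    [0,-0.84,-0.2,-0.11,0,0],
  ],
)

```text
time: 8.6
tcp_pos: [483.1, 133.0, 123.0]
tool_rot: [3.055, -0.0, 0.001]
force: [-0.1, -0.2, -1.1]
gripper_width: 22.1
grip_force: 30.0
```

```bash
python3 - <<'E'
from h import *
print(robot.sense())
a=[]
for c,r in(("top",(slice(180,260),slice(270,395))),("side",(slice(160,240),slice(280,405)))):
    p,d=robot.grab_frame(c); a.append(cv2.resize(p[r][:,:,::-1],(468,300),interpolation=cv2.INTER_CUBIC))
cv2.imwrite("pics/over.png",np.vstack(a))
E
```

```text
{'time': 8.6, 'q': array([ 0.20893797,  0.45318618,  1.73539308, -0.10207316,  0.97314158,
        1.83747053]), 'joint_vel': array([-1.82914414e-04, -3.04832774e-03, -2.24041994e-04, -2.49113242e-05,
       -3.73261116e-04, -5.73332407e-03]), 'joint_torque': array([-3.72621585e-01, -7.36667347e+01, -2.76387745e+01, -5.51311355e-01,
        8.91204737e-02,  5.60247176e-02]), 'tcp_pos': array([483.05963808, 132.98308868, 123.03972258]), 'tool_rot': array([ 3.05542699e+00, -1.70394307e-04,  5.91582163e-04]), 'force': array([-0.12751727, -0.1726045 , -1.07608155]), 'torque': array([ 0.09756352,  0.06003362, -0.00348767]), 'grip_force': 29.999719262123108, 'gripper_width': 22.064193189469247}
```

View pics/over.png

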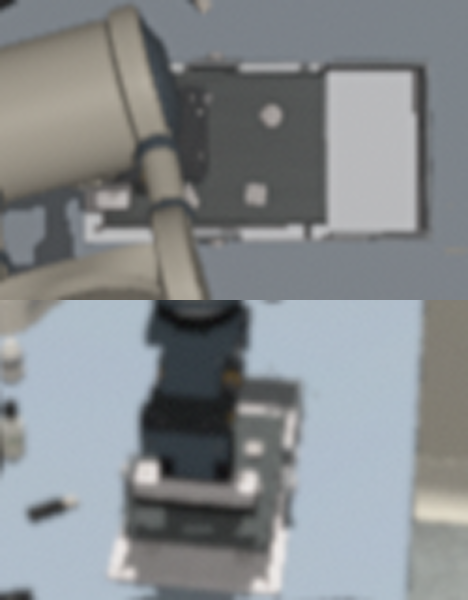

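The scraper hangs over the start end. In the side crop the bar spans x 133–258 at row 475. I check its x centring against the plate and the foot height against the plate in the same cloud.

```bash
python3 - <<'E'
from h import *
p,d,W=cloud("side"); x,y,z=np.moveaxis(W,2,0); ok=d>0
b=W[ok&(z>92)&(z<113)&(abs(y-130)<25)&(abs(x-483)<80)]
print("bar",len(b),rect(b),np.percentile(b,[1,50,99],axis=0).round(1))
g=p.max(2).astype(int)
# columns profile over plate rows, ahead of start end and across base end
for row in range(275-60,240-0):
    u=np.arange(300,362); k=ok[row,u]
    print(row,W[row,330].round(0),"".join("#" if g[row,c]>150 else "." if g[row,c]<110 else "+" for c in u), x[row,300].round(),x[row,361].round())
E
```

```text
bar 198 (array([483.1, 135.9]), array([111.5,  35.2]), 2.2) [[427.9 120.3  92.5]
 [481.8 144.  105.6]
 [538.2 150.8 112.5]]
215 [489. 145.  85.] #############+........................................++++#### 616.0 388.0
216 [489. 142.  78.] #############+.......................................+++++#### 615.0 388.0
217 [494. 101.  42.] #############+......................................++#+++#### 614.0 387.0
218 [493. 109.  44.] #############+......................................+##+.+#### 611.0 386.0
219 [493. 114.  43.] #############+......................................+###++#### 611.0 386.0
220 [493. 114.  39.] #############+......................................+###+##### 608.0 385.0
221 [491. 123.  41.] #############+......................................+######### 609.0 385.0
222 [490. 130.  43.] #############+......................................+######### 607.0 385.0
223 [490. 136.  42.] ##############+.....................................+######### 606.0 384.0
224 [489. 140.  41.] ##############++....................................+######### 604.0 383.0
225 [489. 138.  
[... 723 characters left out ...]
+++++########### 595.0 380.0
233 [488. 142.   2.] #################+++++++++++++++++++++++++++++++++############ 594.0 379.0
234 [486. 156.   9.] ################+++++++++++++++++++++++++++++++############### 592.0 379.0
235 [486. 159.   7.] ################+++++++++++++++++++++++++++++++############### 593.0 378.0
236 [486. 159.   3.] ####################++++++++++++++++++++++++++################ 592.0 378.0
237 [485. 166.   4.] #####################++........+++++++++++++++################ 590.0 377.0
238 [485. 165.  -2.] #####################++..................+++++################ 589.0 377.0
239 [484. 169.  -3.] ##################++++...................++################### 588.0 376.0
```

Request:
play_rows(
  commands=[
    [-0.02,-0.015,-0.15,0,0,0],
    [-0.02,-0.015,-0.25,0,0,0],
    [-0.02,-0.015,-0.29,0,0,0],
    [-0.02,-0.015,-0.3,0,0,0],
    [-0.02,-0.015,-0.3,0,0,0],
    [-0.02,-0.015,-0.3,0,0,0],
  ],
)

```text
time: 9.5
tcp_pos: [481.1, 130.7, 93.2]
tool_rot: [3.055, -0.0, 0.001]
force: [-0.1, -0.6, -1.4]
gripper_width: 21.9
grip_force: 30.0
```

Request:
play_rows(
  commands=[
    [0,0,-0.005,0,0,0],
    [0,0,-0.01,0,0,0],
    [0,0,-0.01,0,0,0],
  ],
)

```text
time: 9.88
tcp_pos: [480.9, 130.7, 91.9]
tool_rot: [3.055, 0.0, 0.001]
force: [0.5, -0.6, -1.7]
gripper_width: 21.8
grip_force: 30.0
```

Request:
play_rows(
  commands=[
    [0,0,-0.005,0,0,0],
    [0,0,-0.01,0,0,0],
    [0,0,-0.01,0,0,0],
  ],
)

```text
time: 10.25
tcp_pos: [480.9, 130.7, 90.9]
tool_rot: [3.055, 0.0, 0.001]
force: [0.3, -1.0, -1.8]
gripper_width: 21.8
grip_force: 30.0
```

```bash
python3 - <<'E'
from h import *
s=robot.sense(); print(s["tcp_pos"],s["force"],s["torque"])
E
```

```text
[480.93107073 130.69246277  90.8831295 ] [ 0.29568994 -1.0205179  -1.83497496] [ 0.07788325  0.04405078 -0.04990115]
```

Request:
play_rows(
  commands=[
    [0,0.02,-0.004,0,0,0],
    [0,0.02,-0.008,0,0,0],
    [0,0.02,-0.008,0,0,0],
  ],
)

```text
time: 10.62
tcp_pos: [480.9, 132.7, 90.1]
tool_rot: [3.055, 0.0, 0.001]
force: [0.1, 0.7, -2.1]
gripper_width: 22.0
grip_force: 30.0
```

Request:
play_rows(
  commands=[
    [0,0,-0.004,0,0,0],
    [0,0,-0.008,0,0,0],
    [0,0,-0.008,0,0,0],
  ],
)

```text
time: 11.0
tcp_pos: [480.9, 132.7, 89.4]
tool_rot: [3.055, -0.0, 0.001]
force: [-0.6, -0.1, 1.9]
gripper_width: 21.8
grip_force: 30.0
```

Request:
play_rows(
  commands=[
    [0,0,-0.003,0,0,0],
    [0,0,-0.003,0,0,0],
    [0,0,-0.003,0,0,0],
  ],
)

```text
time: 11.38
tcp_pos: [480.9, 132.6, 89.0]
tool_rot: [3.055, -0.0, 0.001]
force: [-0.1, -1.6, 2.9]
gripper_width: 21.8
grip_force: 30.0
```

```bash
cat > f.py <<'E'
from h import *
S=[]
for i in range(6):
    s=robot.sense(); S.append(np.r_[s["force"],s["torque"],s["tcp_pos"]]); robot.grab_frame("top")
print(np.mean(S,0).round(3),np.std(S,0).round(2)[:3])
E
python3 f.py
```

```text
[-8.01000e-01 -1.07300e+00  2.18900e+00 -1.79000e-01  1.61000e-01
 -1.70000e-02  4.80938e+02  1.32652e+02  8.90410e+01] [0.56 0.5  0.54]
```

Light contact (about 4 N) after touching at z≈90.3. I start the draw along the slope and watch the force.

Request:
play_rows(
  commands=[
    [0,-0.03,0.0026,0,0,0],
    [0,-0.08,0.007,0,0,0],
    [0,-0.13,0.0114,0,0,0],
    [0,-0.18,0.0158,0,0,0],
    [0,-0.23,0.0201,0,0,0],
    [0,-0.25,0.0219,0,0,0],
  ],
)

```text
time: 12.42
tcp_pos: [480.9, 107.3, 91.3]
tool_rot: [3.055, 0.0, 0.0]
force: [0.2, 2.8, 2.9]
gripper_width: 22.0
grip_force: 30.0
```

```bash
python3 f.py
```

```text
[ 1.18000e-01 -1.08400e+00  2.31200e+00 -1.75000e-01 -8.80000e-02
 -1.40000e-02  4.80913e+02  1.07337e+02  9.12330e+01] [0.55 1.89 0.43]
```

Request:
play_rows(
  commands=[
    [0,-0.05,0.0044,0,0,0],
    [0,-0.1,0.0087,0,0,0],
    [0,-0.15,0.0131,0,0,0],
    [0,-0.2,0.0175,0,0,0],
    [0,-0.25,0.0218,0,0,0],
    [0,-0.3,0.0262,0,0,0],
    [0,-0.35,0.0306,0,0,0],
    [0,-0.4,0.035,0,0,0],
  ],
)

```text
time: 13.72
tcp_pos: [480.9, 67.4, 94.7]
tool_rot: [3.055, 0.0, 0.001]
force: [0.8, 2.8, 1.5]
gripper_width: 21.7
grip_force: 30.0
```

```bash
python3 f.py
```

```text
[ 7.20000e-02 -8.32000e-01  1.93200e+00 -1.29000e-01 -3.30000e-02
  1.70000e-02  4.80902e+02  6.71980e+01  9.47410e+01] [0.92 2.03 0.36]
```

Request:
play_rows(
  commands=[
    [0,-0.05,0.0036,0,0,0],
    [0,-0.1,0.0078,0,0,0],
    [0,-0.15,0.012,0,0,0],
    [0,-0.2,0.0163,0,0,0],
    [0,-0.25,0.0206,0,0,0],
    [0,-0.3,0.0249,0,0,0],
    [0,-0.35,0.0292,0,0,0],
    [0,-0.4,0.0335,0,0,0],
  ],
)

```text
time: 15.02
tcp_pos: [480.9, 27.4, 98.1]
tool_rot: [3.055, 0.0, 0.001]
force: [-0.3, 3.2, 1.8]
gripper_width: 21.5
grip_force: 30.0
```

```bash
python3 f.py
```

```text
[-2.26000e-01 -7.03000e-01  2.22600e+00 -1.19000e-01 -2.00000e-03
  6.00000e-03  4.80918e+02  2.71910e+01  9.81020e+01] [0.23 2.13 0.65]
```

Request:
play_rows(
  commands=[
    [0,-0.05,0.0042,0,0,0],
    [0,-0.1,0.0085,0,0,0],
    [0,-0.15,0.0128,0,0,0],
    [0,-0.2,0.0171,0,0,0],
    [0,-0.25,0.0214,0,0,0],
    [0,-0.3,0.0257,0,0,0],
    [0,-0.35,0.03,0,0,0],
    [0,-0.4,0.0343,0,0,0],
  ],
)

```text
time: 16.32
tcp_pos: [480.9, -12.7, 101.5]
tool_rot: [3.055, 0.0, 0.001]
force: [-0.3, 3.8, 2.3]
gripper_width: 22.2
grip_force: 30.0
```

```bash
python3 f.py; python3 - <<'E'
from h import *
p,d=robot.grab_frame("side"); cv2.imwrite("pics/mid.png",cv2.resize(p[160:240,290:390,::-1],None,fx=5,fy=5,interpolation=cv2.INTER_CUBIC))
E
```

```text
[-2.56000e-01 -1.54000e-01  1.80400e+00 -1.45000e-01  3.90000e-02
 -1.30000e-02  4.80916e+02 -1.28170e+01  1.01538e+02] [0.41 2.16 0.56]
```

View pics/mid.png

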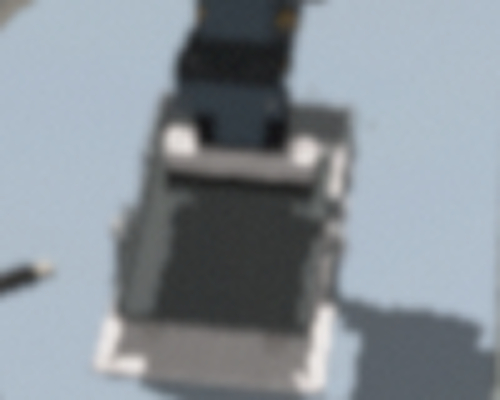

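The plate behind the foot is clear: no chips between the bar at (240,160) and the start end at (220,340). I go on to the tray edge.

Request:
play_rows(
  commands=[
    [0,-0.05,0.0036,0,0,0],
    [0,-0.1,0.0078,0,0,0],
    [0,-0.15,0.0121,0,0,0],
    [0,-0.2,0.0164,0,0,0],
    [0,-0.25,0.0207,0,0,0],
    [0,-0.3,0.025,0,0,0],
    [0,-0.34,0.0285,0,0,0],
  ],
)

```text
time: 17.55
tcp_pos: [480.9, -46.7, 104.4]
tool_rot: [3.055, 0.0, 0.0]
force: [0.0, 2.8, 2.4]
gripper_width: 22.1
grip_force: 30.0
```

Request:
play_rows(
  commands=[
    [0,-0.03,0.0026,0,0,0],
    [0,-0.06,0.0052,0,0,0],
    [0,-0.09,0.0078,0,0,0],
    [0,-0.09,0.0078,0,0,0],
  ],
)

```text
time: 18.05
tcp_pos: [480.9, -55.6, 105.1]
tool_rot: [3.055, 0.0, 0.001]
force: [-2.0, -0.9, 2.1]
gripper_width: 22.0
grip_force: 30.0
```

```bash
python3 f.py; python3 - <<'E'
from h import *
a=[]
for c,r in(("top",(slice(180,260),slice(270,395))),("side",(slice(150,230),slice(280,405)))):
    p,d=robot.grab_frame(c); a.append(cv2.resize(p[r][:,:,::-1],(468,300),interpolation=cv2.INTER_CUBIC))
cv2.imwrite("pics/edge.png",np.vstack(a))
E
```

```text
[-5.30000e-01 -2.12400e+00  2.13900e+00 -4.34000e-01  1.29000e-01
 -1.80000e-02  4.80918e+02 -5.55640e+01  1.05145e+02] [0.81 0.59 0.3 ]
```

View pics/edge.png

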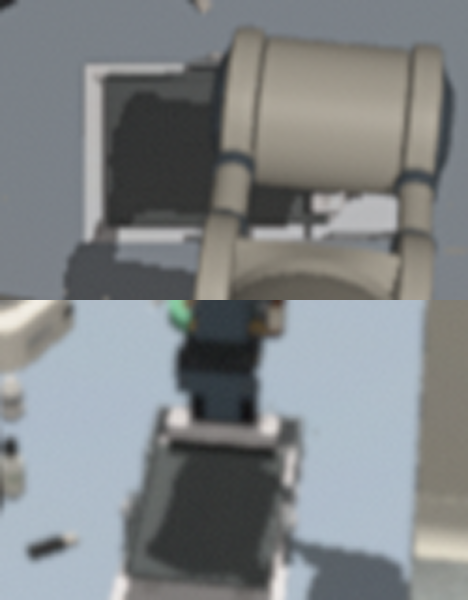

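Request:
play_rows(
  commands=[
    [0,-0.02,0.0017,0,0,0],
    [0,-0.02,0.0017,0,0,0],
    [0,-0.02,0.05,0,0,0],
    [0,-0.02,0.2,0,0,0],
    [0,-0.02,0.45,0,0,0],
    [0,-0.02,0.45,0,0,0],
  ],
)

```text
time: 19.2
tcp_pos: [481.8, -57.5, 151.5]
tool_rot: [3.055, -0.003, 0.001]
force: [0.3, -0.1, -1.7]
gripper_width: 22.0
grip_force: 30.0
```

Request:
play_rows(
  commands=[
    [0,0.3,0,0.03,0,0],
    [0,0.65,0,0.06,0,0],
    [0,1,0,0.11,0,0],
  ],
)

```text
time: 19.58
tcp_pos: [480.3, 43.8, 149.3]
tool_rot: [-3.141, 0.001, 0.0]
force: [1.0, 0.5, -2.0]
gripper_width: 21.8
grip_force: 30.0
```

Request:
play_rows(
  commands=[
    [0,0.5,0,0,0,0],
    [0,1,0,0,0,0],
  ],
)

```text
time: 19.82
tcp_pos: [480.4, 143.8, 149.3]
tool_rot: [3.141, 0.001, -0.0]
force: [1.1, 0.2, -2.6]
gripper_width: 22.2
grip_force: 30.0
```

Request:
play_rows(
  commands=[
    [0,0.5,0,0,0,0],
    [0,1,0,0,0,0],
  ],
)

```text
time: 20.08
tcp_pos: [480.3, 244.1, 149.2]
tool_rot: [3.141, 0.001, 0.001]
force: [1.5, -0.1, -2.0]
gripper_width: 22.2
grip_force: 30.0
```

Request:
play_rows(
  commands=[
    [0,0.3,0,0,0,0],
    [0,0.5,0,0,0,0],
    [0,0.5,0,0,0,0],
    [0,0.5,0,0,0,0],
  ],
)

```text
time: 20.58
tcp_pos: [480.8, 291.7, 149.8]
tool_rot: [3.141, 0.001, 0.0]
force: [-0.0, -0.3, -1.0]
gripper_width: 22.1
grip_force: 30.0
```

```bash
python3 f.py; python3 - <<'E'
from h import *
print(robot.sense()["tool_rot"])
a=[]
for c,r in(("top",(slice(180,260),slice(270,395))),("side",(slice(150,230),slice(280,405)))):
    p,d=robot.grab_frame(c); a.append(cv2.resize(p[r][:,:,::-1],(468,300),interpolation=cv2.INTER_CUBIC))
cv2.imwrite("pics/after.png",np.vstack(a))
E
```

```text
[ 3.90000e-02  2.20000e-02 -1.56500e+00  7.00000e-03  2.90000e-02
 -2.00000e-03  4.80971e+02  2.91758e+02  1.50033e+02] [0.41 0.4  0.48]
[ 3.14158381e+00 -9.78169467e-05 -1.90705936e-04]
```

View pics/after.png

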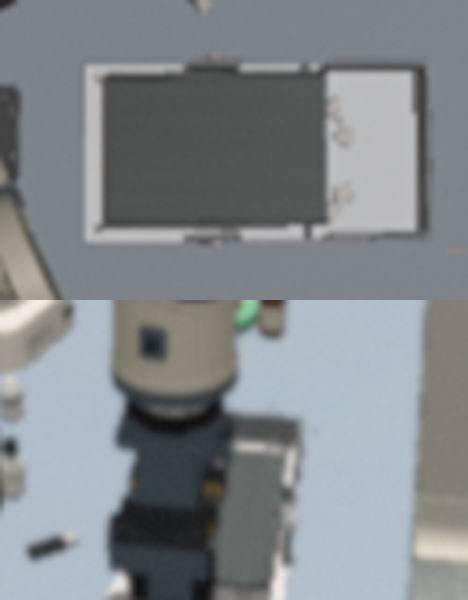

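The plate is empty and all four chips lie in the tray, at crop (333,103), (343,130), (343,190) and (333,208). I set the scraper down.

Request:
play_rows(
  commands=[
    [0,0,-0.4,0,0,0],
    [0,0,-0.7,0,0,0],
    [0,0,-0.9,0,0,0],
    [0,0,-0.98,0,0,0],
    [0,0,-1,0,0,0],
    [0,0,-1,0,0,0],
  ],
)

```text
time: 21.72
tcp_pos: [481.3, 292.9, 50.8]
tool_rot: [-3.141, -0.001, 0.001]
force: [0.4, -0.3, -2.2]
gripper_width: 22.0
grip_force: 30.0
```

Request:
play_rows(
  commands=[
    [0,0,-0.005,0,0,0],
    [0,0,-0.01,0,0,0],
    [0,0,-0.015,0,0,0],
    [0,0,-0.018,0,0,0],
    [0,0,-0.018,0,0,0],
  ],
)

```text
time: 22.35
tcp_pos: [480.9, 292.7, 48.3]
tool_rot: [3.142, 0.0, 0.001]
force: [-0.6, -0.3, -2.7]
gripper_width: 21.8
grip_force: 30.0
```

Request:
play_rows(
  commands=[
    [0,0,-0.004,0,0,0],
    [0,0,-0.006,0,0,0],
    [0,0,-0.006,0,0,0],
  ],
)

```text
time: 22.72
tcp_pos: [480.9, 292.7, 47.7]
tool_rot: [3.142, -0.0, 0.001]
force: [-1.5, -0.3, -0.1]
gripper_width: 21.8
grip_force: 30.0
```

```bash
python3 f.py
```

```text
[-2.20000e-01 -2.90000e-01 -3.70000e-02 -1.10000e-02  8.90000e-02
 -6.00000e-03  4.80930e+02  2.92699e+02  4.77630e+01] [0.6  0.54 0.49]
```

It's on the bench: the tool now carries none of its weight. Release and go up.

Request:
play_rows(
  commands=[
    [0,0,0,0,0,0],
    [0,0,0,0,0,0],
    [0,0,0,0,0,0],
    [0,0,0,0,0,0],
    [0,0,0,0,0,0],
    [0,0,0,0,0,0],
    [0,0,0,0,0,0],
    [0,0,0,0,0,0],
  ],
  hand=-1,
)

```text
time: 24.02
tcp_pos: [480.9, 292.7, 47.7]
tool_rot: [-3.142, 0.0, 0.001]
force: [0.5, 0.2, -0.2]
gripper_width: 90.9
grip_force: 0.0
```

Request:
play_rows(
  commands=[
    [0,0,0.2,0,0,0],
    [0,0,0.5,0,0,0],
    [0,0,0.9,0,0,0],
    [0,0,1,0,0,0],
    [0,0,1,0,0,0],
  ],
)

```text
time: 24.65
tcp_pos: [481.1, 292.8, 148.0]
tool_rot: [-3.141, -0.001, 0.001]
force: [0.6, 0.6, -0.5]
gripper_width: 91.2
grip_force: 0.0
```

Request:
play_rows(
  commands=[
    [-0.2,-0.5,0.4,0,0,0],
    [-0.5,-1,0.5,0,0,0],
    [-0.5,-1,0.5,0,0,0],
  ],
)

```text
time: 25.02
tcp_pos: [428.5, 190.1, 197.3]
tool_rot: [3.141, 0.002, -0.002]
force: [0.1, -0.1, -0.3]
gripper_width: 91.5
grip_force: 0.0
```

```bash
python3 - <<'E'
from h import *
print(robot.sense()["force"])
for c in("side","top"):
    p,d,W=cloud(c); x,y,z=np.moveaxis(W,2,0)
    n=(d>0)&(np.hypot(x-481,y-293)<75)
    for lo,hi in((20,45),(75,98)):
        P=W[n&(z>lo)&(z<hi)]; print(c,len(P),rect(P) if len(P) else "",P[:,2].mean().round(1) if len(P) else "")
    for q in("chip1","chip2","chip3","chip4"): print(q,[(np.round(r["location"]),round(r["confidence"],2)) for r in robot.look_for(q,c)])
    cv2.imwrite(f"pics/end_{c}.png",p[:,:,::-1])
a=cv2.imread("pics/end_side.png")[140:300,250:410];cv2.imwrite("pics/end.png",cv2.resize(a,(600,600)))
E
```

```text
[ 0.10186164 -0.14610066 -0.30777803]
side 256 (array([481.8, 294.7]), array([ 33. , 112.5]), 89.4) 32.8
side 162 (array([481.1, 296.9]), array([68. , 25.7]), 2.4) 87.1
chip1 []
chip2 []
chip3 []
chip4 []
top 45 (array([528.7, 290.6]), array([28.3, 19.7]), 72.9) 36.3
top 17 (array([511.7, 293.5]), array([10., 21.]), 22.7) 89.8
chip1 []
chip2 []
chip3 []
chip4 []
```

View pics/end.png

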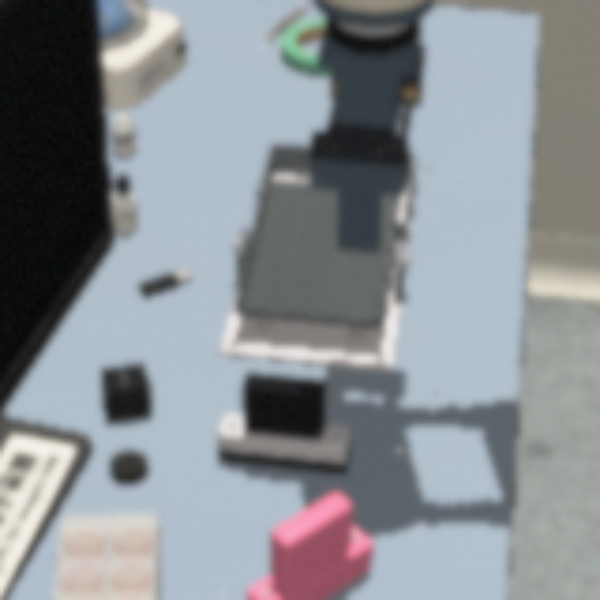

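The scraper stands upright on its foot at (285,420), the plate is clear and nothing around it has moved. I hand in.

```bash
python3 -c "
from workcell import robot
print(robot.finish_job())"
```

```text
the job is handed in; nothing more can be done
None
```

I wiped the four chips into the tray with about 4 N of light pressure along a plate slope of about 5°, stood the scraper upright on its foot on the bench, and handed the job in at about 25 s.

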